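Pack out and tighten a short-stroke screw clamp

TASK

Clamp the milled steel block in the bench screw clamp. The ram has only a short stroke, so first stand one of the three packing blocks upright on the bed between the ram and the steel block, centred, picking the thickest one that goes in freely; then push the spokes of the star wheel round one after another, clockwise as seen from the wheel's end, until the wheel goes stiff and the block is held tight against the end stop. Leave the loose nut and bolt on the table where they are.

Things in the scene. Friction and masses are not known exactly. Their poses are not given: they have to be found in the camera images.
- screw_clamp: bench screw clamp, fixed to the table: grey base 250 x 92 mm; steel bed of two rails, 56 mm wide over all, top 75 mm above the table; at the -x end a grey head (52 mm wide, 122 mm high, front face at x = -64 mm) with ram and star wheel. Origin: on the table, below the ram axis, 40 mm beyond the face of the drawn-back ram. x runs from wheel to end stop, y left, z up; the axis is parallel to x, 90 mm up
- ram_face (a point): centre of the ram's flat round end face (29 mm diameter), which presses towards +x of the clamp; drawn back fully it is at x = -40 mm, y = 0, z = 90 mm of the clamp, 24 mm out of the head
- ram (a joint): how far the ram is advanced, m: 0 drawn back fully, 0.018 end of its stroke. It follows the wheel, 16 mm a turn (3.2 mm from one spoke to the next), but lags the wheel a little under load
- wheel_hub (a point): centre of the star wheel, in the plane of its spokes: x = -145 mm, y = 0, z = 90 mm of the clamp. Five spokes, 72 degrees apart, 10 mm thick steel bars, each with an 18 mm black ball centred 70 mm from the axis (tip 169 mm above the table when upright). The upper spoke is free from above: push it with the side of closed fingers, tips about 45 mm above the axis; one that leans over 40 degrees to the fingers jams
- wheel (a joint): angle of the star wheel, rad, 0 to 7.07, growing clockwise as seen from the wheel's end (the top spoke moves to -y of the clamp), which advances the ram. At 0 and at every 1/5 turn a spoke points straight up. It stays where it is left. About 3 to 8 N at a spoke turns it freely; once the block is clamped the push needed rises steeply, and 12 N is tight
- end_stop: dark steel angle, 50 mm wide, 40 mm high, bolted to the bed, at a different place along it each time; its flat face, 15 mm from its origin, looks to -x of the clamp. Origin: centre of its underside, on the bed
- flat_block: the work: milled steel block, 55 mm along x of the clamp, 30 mm wide, 26 mm high, 0.33 kg, loose on the bed against the end stop. Origin: centre of its underside, so its face towards the ram is 27.5 mm nearer the ram. The gap from that face to the fully drawn-back ram is 14 to 50 mm
- packing_10: packing block 10 mm thick: plain ground steel, 46 mm wide, 40 mm high, 14 mm hole through its middle, about 140 g, standing upright on the table left of the clamp. Origin: centre of its underside; x through the 10 mm thickness, y along the 46 mm width, z up. Best taken from above across the 46 mm width, so that the fingers need no room in the gap
- packing_22: packing block 22 mm thick: plain ground steel, 46 mm wide, 40 mm high, 14 mm hole through its middle, about 284 g, standing upright on the table left of the clamp. Origin: centre of its underside; x through the 22 mm thickness, y along the 46 mm width, z up. Best taken from above across the 46 mm width, so that the fingers need no room in the gap
- packing_34: packing block 34 mm thick: plain ground steel, 46 mm wide, 40 mm high, 14 mm hole through its middle, about 428 g, standing upright on the table left of the clamp. Origin: centre of its underside; x through the 34 mm thickness, y along the 46 mm width, z up. Best taken from above across the 46 mm width, so that the fingers need no room in the gap
- nut_loose: loose M12 nut, 19 x 22 x 10 mm, on the table: leave it alone
- bolt_loose: loose M12 bolt standing on its head, 19 x 22 x 48 mm, on the table: leave it alone
Not all that is in view belongs to the job. What is shaped like the packing_10 but blue or orange is not meant.

How it is judged:
By the outcome, as a careful person would: the job done as asked, in the order asked, and still so for the second after the job is handed in, with the robot touching nothing.
It also fails if it takes over 72 s, if anything falls off the work surface, if the arm or the gripper's body presses on something with over 40 N, if the wrist force passes 120 N, or if a joint passes its speed limit or range.

ROBOT

A 7-joint arm with a two-finger parallel gripper is mounted at the origin on a cart in front of the work surface, level with it; the furniture and walls round the work are solid. World frame = base frame: x ahead of the robot, y to its left, z up, the work surface at z = 0. Lengths are in m, angles in rad, forces in N, time in s.
With the tool pointing down it reaches from about 0.4 to 0.875 m from the base axis. Payload 6.5 kg.
Tool frame: the origin (TCP) lies midway between the tips of the shut fingers; the grasp point (between the pads) lies robot.hold_point_z behind it (robot.hold_point_z is the distance from the TCP to the grasp point, in m); z points along the fingers, y is the line along which they close (so a half turn about z gives the same grasp; the last joint's range is limited). The gripper opens to 85 mm and grips with 20 to 120 N. Pads are 22 mm wide; open, the fingers measure 114 mm over their backs; the gripper's body (76 mm by 85 mm) begins 54 mm behind the grasp point. The pads swing forward as they close: fully open they stand 13 mm farther back than shut.
Start: joints at [1.093, 0.536, -0.004, 1.538, 0.003, 1.067, -0.071], TCP at [0.26, -0.596, 0.231] pointing down, gripper open.
Joint ranges: [-2.7, 2.7], [-0.37, 2.16], [-1.27, 1.26], [0.24, 2.4], [-1.31, 4.45], [0.19, 1.91], [-2.76, 2.76]. Speed limits (rad/s): [2.39, 2.39, 3.14, 3.14, 3.14, 3.14, 3.14].

INTERFACE

Orientations are given as a rotation vector (axis times angle).
In Python, from bench import robot, read_camera, camera_info gives the robot as it stands.
- The arm moves only by the tool servo_tool, never from a script. Its argument "motion" is a list of rows, each an object with "slide": the shift along the world's x, y, z each as a share of 0.03 m, from -1 to 1, a list of three; "roll": the turn about the world's z as a share of 0.08 rad, from -1 to 1; "fingers": the opening, from 0 (shut) to 1 (fully open). In form: [{"slide": [dx, dy, dz], "roll": roll, "fingers": fingers}, ...]. A call has 1 to 12 rows; each row shifts and turns the commanded pose from where the row before left it; what a row does not reach is not made up. A row lasts 1/12 s, in which the tool goes at most 41.7 mm and 7.16 degrees, less where a joint would pass 70% of its speed; a pose out of reach is approached as far as the arm can. A call with a number of a shift or a turn outside -1 to 1 is refused whole. A call with a gripper value outside its range is refused whole. The fingers move at their own pace and stop on an object; "grip_force" is the grip in N (left out, the last holds). Time passes only in rows, so rows that do not move let the fingers close. It gives the time, the measured TCP pose, the force, the opening and the grip force at its end, in the units of the state.
- robot.state(): the state, without advancing time (a new reading comes with each control period).
- read_camera(name): name is "scene" or "top"; returns the picture (400x640x3 uint8, red, green, blue); there is no depth.
- camera_info(name): a dict with "intrinsics" (3x3 intrinsics, pixels), "k1" (the pictures are not rectified: a ray, as slopes to the right and down, at radius r is drawn at 1 + k1 r^2 times it, then the intrinsics apply), "pose" (4x4, takes a point from camera to world coordinates). Camera axes: x right, y down, z forward; pixel columns grow to the right and rows downward; lengths in m; the calibration is good to about 2 mm. A picture is of the moment at which its call begins. camera_info takes no time and is no camera call.
- robot.finish_job(): hands the job in; it is judged then, once.
The state is a dict: "clock": time; "qpos": joint angles; "joint_velocities": joint speeds; "effort": joint torques, N m; "ee_pos": TCP position; "tcp_rot": TCP orientation; "force": force on the tool from outside, world axes, zero at the start; "moment": the same for the moment, N m; "opening": finger opening in m; "grip_force": force on a finger pad.
Only numpy, scipy, OpenCV 4.12 (cv2) and the standard library are available. Lean on these libraries where they do the work, as an engineer would, in place of code of your own. Each camera call takes 0.05 s, during which the arm holds its last target. There are 200 camera calls.

## Working session

There is one attempt and no reset: what is moved stays moved. The work goes in short steps, Python scripts to look and compute and a tool call to move; the robot and the scene stay as the last step left them, time stands still between calls to the robot, and variables do not carry over. Pictures are saved under pics/ and viewed, at most 10 in all, crops included, and the job is handed in when it is done.

Besides the shell and the picture viewer there is one more tool, called by a JSON object that holds its "method" and its "body", one argument or row to a line. servo_tool: Moves the arm, as the interface text tells. Its arguments: {"type":"object","properties":{"motion":{"type":"array","items":{"type":"object","properties":{"slide":{"type":"array","items":{"type":"number"}},"roll":{"type":"number"},"fingers":{"type":"number"}}}},"grip_force":{"type":"number"}},"required":["motion"]}

```bash
mkdir -p pics
python3 - <<'E'
from bench import robot, read_camera, camera_info
import cv2
for n in("scene","top"):
    im=read_camera(n); cv2.imwrite(f"pics/{n}0.png",im[:,:,::-1]); i=camera_info(n); print(n,i)
print(robot.state(), robot.hold_point_z)
E
```

```text
scene {'intrinsics': array([[480.4468252 ,   0.        , 325.41344879],
       [  0.        , 480.4468252 , 203.7466289 ],
       [  0.        ,   0.        ,   1.        ]]), 'k1': 0.010497181418550591, 'pose': array([[-0.71898668, -0.29674717,  0.62848968, -0.02493881],
       [-0.69500813,  0.30088865, -0.65301586,  0.78854605],
       [ 0.00467519, -0.90631514, -0.42257663,  0.49676647],
       [ 0.        ,  0.        ,  0.        ,  1.        ]])}
top {'intrinsics': array([[424.74163091,   0.        , 317.22255284],
       [  0.        , 424.74163091, 193.29105803],
       [  0.        ,   0.        ,   1.        ]]), 'k1': -0.004154758795236843, 'pose': array([[-0.01471614, -0.99129475,  0.13083636,  0.43137257],
       [-0.99974472,  0.01683106,  0.01507346,  0.1430389 ],
       [-0.01714435, -0.13058114, -0.99128938,  1.07540904],
       [ 0.        ,  0.        ,  0.        ,  1.        ]])}
{'clock': 0.1, 'qpos': array([ 1.09278524,  0.53711404, -0.00443521,  1.53875254,  0.00263006,
        1.06730109, -0.07117367]), 'joint_velocities': array([-0.00179502, -0.00229898,  0.00035776, -0.00204292, -0.00077121,
       -0.00010134,  0.00100337]), 'effort': array([ 2.19835798e-03, -5.84566462e+01,  1.05146382e+00, -2.59779006e+01,
        1.25578005e-02,  4.60691663e-03,  3.75493948e-05]), 'ee_pos': array([ 0.25992838, -0.59515436,  0.23049391]), 'tcp_rot': array([-3.07372631e+00, -6.42171723e-01,  7.22993065e-04]), 'force': array([-0.1476367 , -0.48411422, -0.50538916]), 'moment': array([ 0.0141091 , -0.03916575,  0.02445225]), 'grip_force': 0.0, 'opening': 0.08553580429466479} 0.0187
```

View pics/scene0.png

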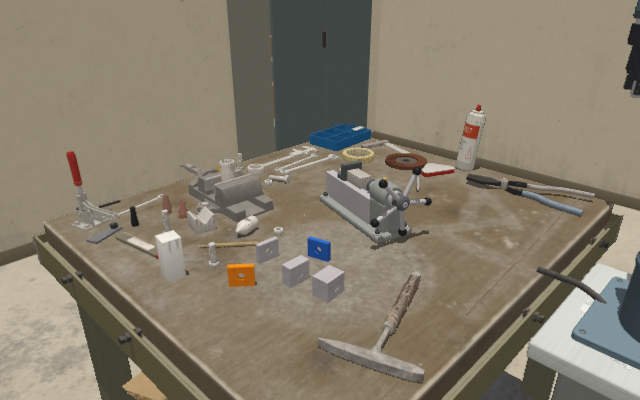

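View pics/top0.png

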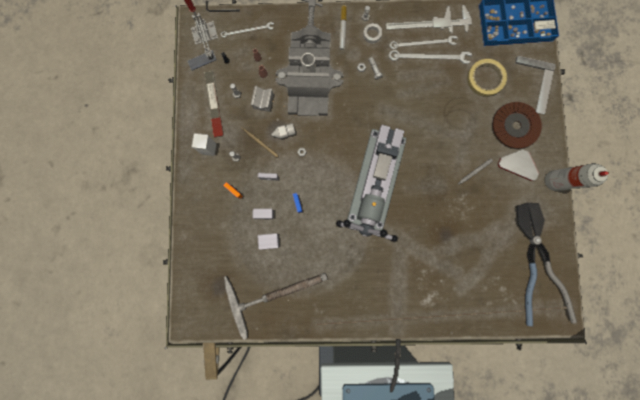

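The scene view shows the grey packings at about (267,250), (295,270) and (328,283), with the blue (319,248) and orange (241,275) decoys. In the top view the packings are at (267,176), (262,214) and (268,241). The clamp runs from its wheel at (368,232) to the end stop at (388,145). I'll enlarge the top view next.

```bash
cat > h.py <<'E'
import numpy as np, cv2
from bench import robot, read_camera, camera_info
def ray(n,u,v):
    i=camera_info(n); K=i["intrinsics"]; d=np.array([i["k1"],0,0,0.])
    p=cv2.undistortPoints(np.array([[[u,v]]],float),K,d)[0,0]; T=i["pose"]
    return T[:3,3],T[:3,:3]@np.array([p[0],p[1],1])
def onz(n,u,v,z):
    o,r=ray(n,u,v); return (o+r*(z-o[2])/r[2])
def proj(n,P):
    i=camera_info(n);T=np.linalg.inv(i["pose"]);P=np.atleast_2d(P).astype(float)
    return cv2.projectPoints(P,cv2.Rodrigues(T[:3,:3])[0],T[:3,3],i["intrinsics"],np.array([i["k1"],0,0,0.]))[0][:,0]
E
python3 - <<'E'
from h import *
im=cv2.imread("pics/top0.png")
a=cv2.resize(im[115:250,330:420],None,fx=4.4,fy=4.4,interpolation=cv2.INTER_CUBIC)
b=cv2.resize(im[165:255,220:310],None,fx=4.4,fy=4.4,interpolation=cv2.INTER_CUBIC)
c=np.zeros((594,792,3),np.uint8); c[:a.shape[0],:396]=a[:594]; c[:396,396:]=b
cv2.imwrite("pics/crop1.png",c)
s=cv2.imread("pics/scene0.png")[155:305,220:440]
cv2.imwrite("pics/crop2.png",cv2.resize(s,None,fx=3.6,fy=3.6,interpolation=cv2.INTER_CUBIC))
hsv=cv2.cvtColor(im,cv2.COLOR_BGR2HSV)
m=((hsv[...,2]>140)&(hsv[...,1]<40)).astype(np.uint8)*255
for c in cv2.findContours(m,0,2)[0]:
    x,y=c.mean(0)[0]
    if cv2.contourArea(c)>25 and 220<x<420 and 110<y<255: print(cv2.minAreaRect(c))
E
```

```text
((267.1241455078125, 240.98968505859375), (14.948187828063965, 19.349597930908203), 85.2363510131836)
((262.0, 212.5), (9.0, 18.0), 90.0)
((375.4000244140625, 192.20001220703125), (6.260990142822266, 5.366562843322754), 26.56505012512207)
((267.0, 175.0), (4.0, 18.0), 90.0)
((379.2422180175781, 176.87953186035156), (23.71877670288086, 45.24890899658203), 14.743562698364258)
((301.5, 151.5), (7.0, 7.0), 90.0)
((397.3235778808594, 137.7058868408203), (8.246211051940918, 17.220029830932617), 14.03624439239502)
((383.1961364746094, 133.78077697753906), (8.156638145446777, 17.014923095703125), 15.255120277404785)
((282.5000305175781, 130.50001525878906), (10.11928653717041, 22.135942459106445), 71.56504821777344)
```

View pics/crop1.png

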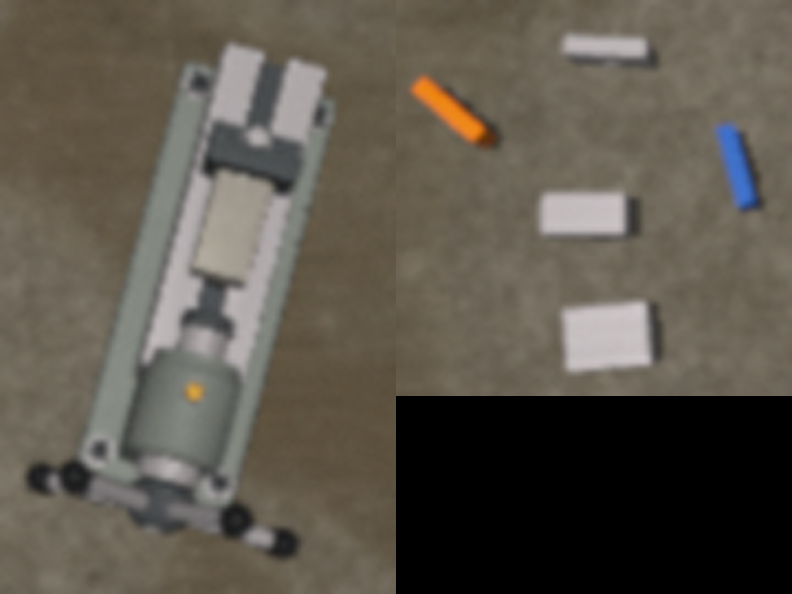

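View pics/crop2.png

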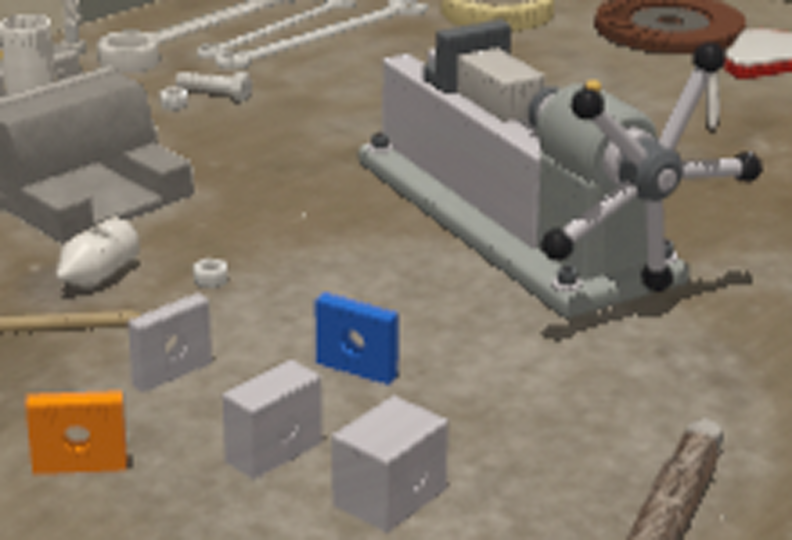

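The grey plain packings in the top view are 10 mm (267,175), 22 mm (262,213) and 34 mm (268,241). The orange (232,189) and blue (298,203) plates are decoys because of their colour. The clamp shows one spoke down and the upper two at about ±36°. I'll fit the clamp pose from the ball centres and rail edges, then measure the gap.

```bash
cat >> h.py <<'E'
def cl2w(q,P):
    c,s=np.cos(q[2]),np.sin(q[2]);P=np.atleast_2d(P)
    return np.c_[q[0]+c*P[:,0]-s*P[:,1],q[1]+s*P[:,0]+c*P[:,1],P[:,2]]
def w2cl(q,P):
    c,s=np.cos(q[2]),np.sin(q[2]);d=np.array(P)[:2]-q[:2]
    return np.array([c*d[0]+s*d[1],-s*d[0]+c*d[1],P[2]])
def tp(u,v): return (330+(u-2)/4.4+.0,115+(v-2)/4.4)
def sp(u,v): return (220+u/3.6-.4,155+v/3.6-.4)
E
cat > fit.py <<'E'
from h import *
from scipy.optimize import least_squares
# spoke k (angle phi+72k toward -y), pixels
S={0:(708,57),1:(748,166),2:(656,277),3:(557,243),4:(588,103)}
T={0:(235,520),1:(284,543),3:(40,477),4:(76,477)}
L=[tp(228,42),tp(188,192)] ; 
def ball(q,k): 
    a=q[3]+k*np.radians(72); return cl2w(q,[-.145,-.07*np.sin(a),.09+.07*np.cos(a)])
def res(q):
    r=[]
    for k,p in S.items(): r+=list(proj("scene",ball(q,k))[0]-sp(*p))
    for k,p in T.items(): r+=list(proj("top",ball(q,k))[0]-tp(*p))
    a=w2cl(q,onz("top",*tp(228,42),.075)); b=w2cl(q,onz("top",*tp(325,70),.075)); c=w2cl(q,onz("top",*tp(146,350),.075))
    r+=[(a[1]-.028)*430,(b[1]+.028)*430,(c[1]-.028)*430]
    return r
s=least_squares(res,[.55,0,-.26,.63]); q=s.x
print(q, np.round(s.fun,1)); np.save("q.npy",q)
print("yaw deg",np.degrees(q[2]),"phi",np.degrees(q[3]))
f=lambda n,p,z:np.round(w2cl(q,onz(n,*p,z))*1000,1)
print("block top",[f("top",tp(*p),.101) for p in [(215,172),(272,185),(243,285),(192,270)]])
print("flange", [f("top",tp(*p),.09) for p in [(185,312),(231,322)]], f("top",tp(212,312),.1045))
print("stop",[f("top",tp(*p),.115) for p in [(218,122),(302,148)]])
# straightened crop: x -60..60 clamp on z=.101
im=cv2.imread("pics/top0.png"); g=[];
X=np.arange(-70,90,.25)/1000; Y=np.arange(35,-35,-.25)/1000
P=np.array([[x,y,.101] for x in X[::-1] for y in Y]); uv=proj("top",cl2w(q,P)).reshape(len(X),len(Y),2).astype(np.float32)
o=cv2.remap(im,uv[...,0],uv[...,1],cv2.INTER_CUBIC)
o=cv2.rotate(o,cv2.ROTATE_90_CLOCKWISE) # clamp x to right
for x in range(-70,90,10):
    c=int((x+70)*4); cv2.putText(o,str(x),(c,8),0,.3,(0,0,255)); o[::6,c]=(0,0,255)
cv2.imwrite("pics/rect.png",o)
for n,xy in {"10":(267,175),"22":(262,212.5),"34":(267.1,241)}.items(): print(n,np.round(onz("top",*xy,.04),4))
E
python3 fit.py
```

```text
[ 0.6145823   0.00591777 -0.29087174  0.49683485] [ 0.6  0.5 -0.2  0.5  0.6  0.   0.4  0.4  0.2  0.3  0.3 -0.6 -0.4 -0.4
  0.2 -0.3 -0.2 -0.7 -0.1  0.2 -0.5]
yaw deg -16.665723218809756 phi 28.466539915674648
block top [array([ 32.8,  17.7, 101. ]), array([ 34.1, -13.2, 101. ]), array([-22.1, -12. , 101. ]), array([-21.6,  15.9, 101. ])]
flange [array([-42.3,  13. ,  90. ]), array([-40.9, -11.9,  90. ])] [-41.    0.3 104.5]
stop [array([ 55.6,  23.9, 115. ]), array([ 53.9, -22. , 115. ])]
10 [0.6159 0.2826 0.04  ]
22 [0.5229 0.2948 0.04  ]
34 [0.4533 0.2822 0.04  ]
```

View pics/rect.png

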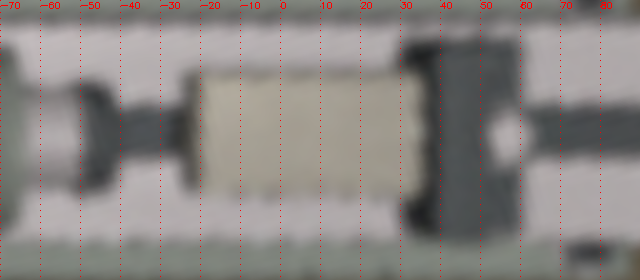

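The rectified view shows the steel block from x=-21 to 34 mm, the stop face at 34 and the ram face at about -40. The gap is about 19 mm, so the 10 mm packing is the right one because 22 can't go in. The wheel stands at about 28°. Next I'll check packing_10 in both views.

Run:
```python
from h import *
q=np.load("q.npy")
tb=lambda u,v:(220+(u-396-2)/4.4,165+(v-2)/4.4)
c=[onz("top",*tb(*p),.04) for p in [(563,36),(649,41),(647,62),(562,54)]]
print(np.round(c,4),np.mean(c,0)); d=c[0]-c[1]; print("yaw",np.degrees(np.arctan2(-d[0],d[1])))
print("scene",onz("scene",*sp(171,308),.04))
print("block face scene",[w2cl(q,onz("scene",*sp(*p),.101)) for p in [(510,86),(543,75)]])
print("target",cl2w(q,[-.030,0,.085]))
```

```text
[[0.622  0.3062 0.04  ]
 [0.6183 0.2576 0.04  ]
 [0.6063 0.2588 0.04  ]
 [0.6117 0.3067 0.04  ]] [0.61458099 0.28234576 0.04      ]
yaw -4.388292531942713
scene [0.61891631 0.28156181 0.04      ]
block face scene [array([-0.02111189,  0.01579299,  0.101     ]), array([-0.01565714, -0.01218028,  0.101     ])]
target [[0.58584247 0.0145214  0.085     ]]
```

{"method": "servo_tool", "body": {
  "motion": [
    {"slide": [0.4, 0.98, 0], "roll": -0.2, "fingers": 1},
    {"slide": [0.4, 0.98, 0], "roll": -0.2, "fingers": 1},
    {"slide": [0.4, 0.98, 0], "roll": -0.2, "fingers": 1},
    {"slide": [0.4, 0.98, 0], "roll": -0.2, "fingers": 1},
    {"slide": [0.4, 0.98, 0], "roll": -0.2, "fingers": 1},
    {"slide": [0.4, 0.98, 0], "roll": -0.2, "fingers": 1},
    {"slide": [0.4, 0.98, 0], "roll": -0.2, "fingers": 1},
    {"slide": [0.4, 0.98, 0], "roll": -0.2, "fingers": 1},
    {"slide": [0.4, 0.98, 0], "roll": -0.2, "fingers": 1},
    {"slide": [0.4, 0.98, 0], "roll": -0.2, "fingers": 1},
    {"slide": [0.4, 0.98, 0], "roll": -0.2, "fingers": 1},
    {"slide": [0.4, 0.98, 0], "roll": -0.2, "fingers": 1}
  ]
}}

```text
clock: 1.1
ee_pos: [0.4042, -0.2413, 0.2311]
tcp_rot: [-3.123, -0.343, 0.001]
force: [0.7, -0.5, 0.2]
opening: 0.0856
grip_force: 0.0
```

{"method": "servo_tool", "body": {
  "motion": [
    {"slide": [0.4, 0.98, 0], "roll": -0.2, "fingers": 1},
    {"slide": [0.4, 0.98, 0], "roll": -0.2, "fingers": 1},
    {"slide": [0.4, 0.98, 0], "roll": -0.2, "fingers": 1},
    {"slide": [0.4, 0.98, 0], "roll": -0.2, "fingers": 1},
    {"slide": [0.4, 0.98, 0], "roll": -0.2, "fingers": 1},
    {"slide": [0.4, 0.98, 0], "roll": -0.2, "fingers": 1},
    {"slide": [0.4, 0.98, 0], "roll": -0.2, "fingers": 1},
    {"slide": [0.4, 0.98, 0], "roll": -0.2, "fingers": 1},
    {"slide": [0.4, 0.98, 0], "roll": -0.2, "fingers": 1},
    {"slide": [0.4, 0.98, 0], "roll": -0.2, "fingers": 1},
    {"slide": [0.4, 0.98, 0], "roll": -0.2, "fingers": 1},
    {"slide": [0.4, 0.98, 0], "roll": -0.2, "fingers": 1}
  ]
}}

```text
clock: 2.1
ee_pos: [0.5483, 0.1113, 0.231]
tcp_rot: [3.141, 0.042, -0.001]
force: [0.4, -0.2, -0.5]
opening: 0.0853
grip_force: 0.0
```

{"method": "servo_tool", "body": {
  "motion": [
    {"slide": [0.4, 0.95, -0.3], "roll": -0.2, "fingers": 1},
    {"slide": [0.4, 0.95, -0.4], "roll": -0.2, "fingers": 1},
    {"slide": [0.4, 0.95, -0.4], "roll": -0.2, "fingers": 1},
    {"slide": [0.4, 0.95, -0.4], "roll": -0.2, "fingers": 1},
    {"slide": [0.35, 0.9, -0.4], "roll": -0.2, "fingers": 1},
    {"slide": [0.25, 0.7, -0.4], "roll": -0.2, "fingers": 1},
    {"slide": [0, 0, 0], "roll": 0, "fingers": 1},
    {"slide": [0, 0, 0], "roll": 0, "fingers": 1}
  ]
}}

```text
clock: 2.77
ee_pos: [0.6129, 0.2732, 0.1607]
tcp_rot: [3.139, -0.103, -0.004]
force: [0.8, -0.2, 0.0]
opening: 0.0854
grip_force: 0.0
```

{"method": "servo_tool", "body": {
  "motion": [
    {"slide": [0.12, 0.3, -0.5], "roll": 0, "fingers": 1},
    {"slide": [0, 0, -0.9], "roll": 0, "fingers": 1},
    {"slide": [0, 0, -0.9], "roll": 0, "fingers": 1},
    {"slide": [0, 0, -0.9], "roll": 0, "fingers": 1},
    {"slide": [0, 0, -0.9], "roll": 0, "fingers": 1},
    {"slide": [0, 0, -0.5], "roll": 0, "fingers": 1},
    {"slide": [0, 0, -0.3], "roll": 0, "fingers": 1},
    {"slide": [0, 0, 0], "roll": 0, "fingers": 1},
    {"slide": [0, 0, 0], "roll": 0, "fingers": 0.5},
    {"slide": [0, 0, 0], "roll": 0, "fingers": 0.3},
    {"slide": [0, 0, 0], "roll": 0, "fingers": 0.3},
    {"slide": [0, 0, 0], "roll": 0, "fingers": 0.3}
  ],
  "grip_force": 50
}}

```text
clock: 3.77
ee_pos: [0.6192, 0.2818, 0.0174]
tcp_rot: [-3.138, 0.107, -0.005]
force: [-1.2, 0.5, 2.8]
opening: 0.0447
grip_force: 51.0
```

{"method": "servo_tool", "body": {
  "motion": [
    {"slide": [0, 0, 0], "roll": 0, "fingers": 0.3},
    {"slide": [0, 0, 0], "roll": 0, "fingers": 0.3},
    {"slide": [0, 0, 0], "roll": 0, "fingers": 0.3}
  ]
}}

```text
clock: 4.02
ee_pos: [0.6192, 0.2818, 0.0174]
tcp_rot: [-3.138, 0.107, -0.005]
force: [-0.5, -0.4, 5.7]
opening: 0.0448
grip_force: 51.4
```

Run:
```python
from h import *
a=read_camera("top")[150:210,225:310,::-1];b=read_camera("scene")[130:310,200:350,::-1]
a=cv2.resize(a,(510,360),interpolation=2);b=cv2.resize(b,(300,360),interpolation=2)
cv2.imwrite("pics/g.png",np.hstack([a,b])[:,:800])
print(robot.state()["ee_pos"],robot.state()["opening"],robot.state()["grip_force"])
```

```text
[0.61917396 0.28178969 0.01739604] 0.04460674791296942 51.43707096576691
```

View pics/g.png

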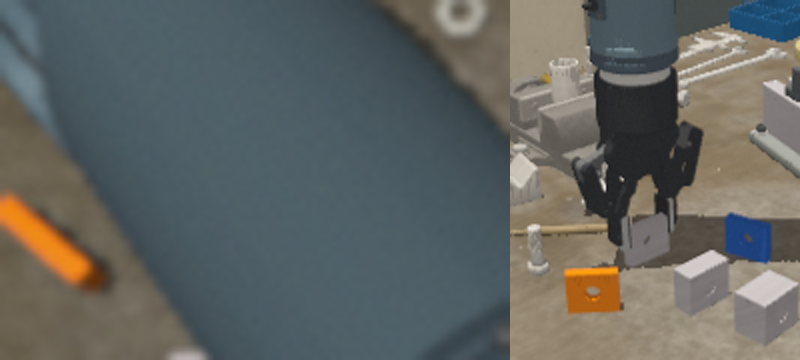

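Packing_10 is held: the opening is 45 mm, the grip is 51 N, and the two other packings and the decoys haven't moved. Now I'll lift it and carry it over the gap.

{"method": "servo_tool", "body": {
  "motion": [
    {"slide": [0, 0, 0.6], "roll": 0, "fingers": 0.3},
    {"slide": [0, 0, 0.9], "roll": 0, "fingers": 0.3},
    {"slide": [0, 0, 0.9], "roll": 0, "fingers": 0.3},
    {"slide": [0, 0, 0.9], "roll": 0, "fingers": 0.3},
    {"slide": [0, -0.3, 0.9], "roll": -0.3, "fingers": 0.3},
    {"slide": [-0.1, -0.6, 0.8], "roll": -0.3, "fingers": 0.3},
    {"slide": [-0.15, -0.9, 0.6], "roll": -0.3, "fingers": 0.3},
    {"slide": [-0.15, -0.95, 0], "roll": -0.3, "fingers": 0.3},
    {"slide": [-0.15, -0.95, 0], "roll": -0.3, "fingers": 0.3},
    {"slide": [-0.15, -0.95, 0], "roll": -0.3, "fingers": 0.3},
    {"slide": [-0.15, -0.95, 0], "roll": -0.3, "fingers": 0.3},
    {"slide": [-0.1, -0.95, 0], "roll": -0.3, "fingers": 0.3}
  ]
}}

```text
clock: 5.12
ee_pos: [0.5886, 0.0831, 0.1839]
tcp_rot: [3.115, -0.409, 0.001]
force: [0.9, -0.4, -1.8]
opening: 0.0446
grip_force: 51.6
```

{"method": "servo_tool", "body": {
  "motion": [
    {"slide": [-0.1, -0.9, 0], "roll": -0.2, "fingers": 0.3},
    {"slide": [-0.1, -0.8, 0], "roll": -0.1, "fingers": 0.3},
    {"slide": [-0.1, -0.5, 0], "roll": -0.1, "fingers": 0.3},
    {"slide": [0, 0, 0], "roll": 0, "fingers": 0.3},
    {"slide": [0, 0, 0], "roll": 0, "fingers": 0.3}
  ]
}}

```text
clock: 5.53
ee_pos: [0.5803, 0.0182, 0.1836]
tcp_rot: [-3.107, 0.459, -0.001]
force: [0.3, 0.5, -1.4]
opening: 0.0444
grip_force: 51.6
```

{"method": "servo_tool", "body": {
  "motion": [
    {"slide": [0.18, -0.12, 0], "roll": 0, "fingers": 0.3},
    {"slide": [0, 0, -0.7], "roll": 0, "fingers": 0.3},
    {"slide": [0, 0, -0.6], "roll": 0, "fingers": 0.3},
    {"slide": [0, 0, 0], "roll": 0, "fingers": 0.3},
    {"slide": [0, 0, 0], "roll": 0, "fingers": 0.3}
  ]
}}

```text
clock: 5.95
ee_pos: [0.5853, 0.0163, 0.1437]
tcp_rot: [-3.108, 0.454, 0.003]
force: [0.5, 0.7, -0.8]
opening: 0.0446
grip_force: 51.5
```

Run:
```python
from h import *
b=read_camera("scene")[:,:,::-1]; cv2.imwrite("pics/s2.png",b)
cv2.imwrite("pics/s2c.png",cv2.resize(b[130:250,310:440],None,fx=5,fy=5,interpolation=2))
s=robot.state();q=np.load("q.npy");print(s["ee_pos"],w2cl(q,s["ee_pos"]),s["force"])
# predicted packing corners if centred on TCP
z0=s["ee_pos"][2]-.0174; x,y,_=w2cl(q,s["ee_pos"])
P=[[x+a,y+.023,z0+c] for a in(-.005,.005) for c in (0,.04)]
print((proj("scene",cl2w(q,P))-[310,130])*5)
```

```text
[0.58618609 0.01612154 0.14472537] [-0.03012972  0.00163148  0.14472537] [-0.12524999 -0.62176822 -1.07919569]
[[259.19752813 199.90794181]
 [262.69153497 111.13846061]
 [246.48678054 192.61751971]
 [249.74287602 104.41270641]]
```

View pics/s2c.png

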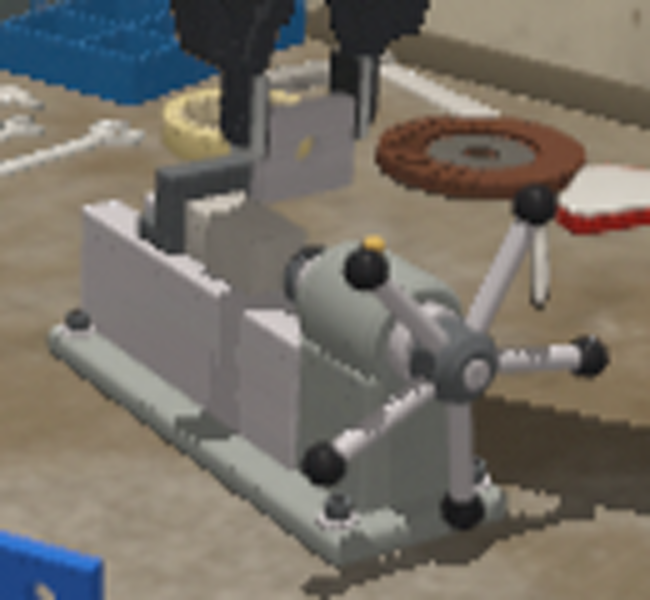

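Run:
```python
from h import *
q=np.load("q.npy"); z0=.1437-.0174+.0005
f=lambda u,v,z:np.round(w2cl(q,onz("scene",310+u/5-.4,130+v/5-.4,z))*1000,1)
print("pack bottom",f(253,201,z0),f(353,186,z0)); print("pack top",f(265,110,z0+.04),f(352,95,z0+.04))
print("block top near L",f(208,210,.101),"rail R far",f(83,207,.075))
o=[(u,v) for u,v in [(300,272)]]; print("ram left edge",f(288,275,.09))
```

```text
pack bottom [-31.4  26.4 126.8] [-37.  -22.  126.8]
pack top [-30.5  21.4 166.8] [-31.7 -22.6 166.8]
block top near L [ 25.  13. 101.] rail R far [114.2  27.9  75. ]
ram left edge [-34.7   8.7  90. ]
```

{"method": "servo_tool", "body": {
  "motion": [
    {"slide": [-0.02, -0.05, -0.4], "roll": 0, "fingers": 0.3},
    {"slide": [0, 0, -0.2], "roll": 0, "fingers": 0.3},
    {"slide": [0, 0, -0.1], "roll": 0, "fingers": 0.3},
    {"slide": [0, 0, -0.1], "roll": 0, "fingers": 0.3},
    {"slide": [0, 0, -0.1], "roll": 0, "fingers": 0.3},
    {"slide": [0, 0, -0.1], "roll": 0, "fingers": 0.3},
    {"slide": [0, 0, 0], "roll": 0, "fingers": 0.3},
    {"slide": [0, 0, 0], "roll": 0, "fingers": 0.3}
  ]
}}

```text
clock: 6.67
ee_pos: [0.585, 0.0133, 0.1142]
tcp_rot: [3.108, -0.457, -0.0]
force: [0.5, 0.5, -1.1]
opening: 0.0449
grip_force: 51.6
```

{"method": "servo_tool", "body": {
  "motion": [
    {"slide": [0, 0, -0.2], "roll": 0, "fingers": 0.3},
    {"slide": [0, 0, -0.2], "roll": 0, "fingers": 0.3},
    {"slide": [0, 0, -0.15], "roll": 0, "fingers": 0.3},
    {"slide": [0, 0, -0.1], "roll": 0, "fingers": 0.3},
    {"slide": [0, 0, 0], "roll": 0, "fingers": 0.3},
    {"slide": [0, 0, 0], "roll": 0, "fingers": 0.3}
  ]
}}

```text
clock: 7.17
ee_pos: [0.5849, 0.0133, 0.0945]
tcp_rot: [3.108, -0.457, -0.001]
force: [0.7, 0.6, -1.5]
opening: 0.0447
grip_force: 51.6
```

{"method": "servo_tool", "body": {
  "motion": [
    {"slide": [0, 0, 0], "roll": 0, "fingers": 0.3}
  ]
}}

```text
clock: 7.25
ee_pos: [0.5852, 0.0134, 0.0949]
tcp_rot: [-3.108, 0.457, -0.0]
force: [-0.7, 1.3, -1.2]
opening: 0.0446
grip_force: 51.6
```

{"method": "servo_tool", "body": {
  "motion": [
    {"slide": [0, 0, -0.06], "roll": 0, "fingers": 0.3},
    {"slide": [0, 0, -0.03], "roll": 0, "fingers": 0.3},
    {"slide": [0, 0, 0], "roll": 0, "fingers": 0.3},
    {"slide": [0, 0, 0], "roll": 0, "fingers": 0.3}
  ]
}}

```text
clock: 7.58
ee_pos: [0.5853, 0.0134, 0.0924]
tcp_rot: [-3.108, 0.457, -0.001]
force: [-0.6, 0.6, 1.3]
opening: 0.0448
grip_force: 51.8
```

{"method": "servo_tool", "body": {
  "motion": [
    {"slide": [0, 0, 0], "roll": 0, "fingers": 0.6},
    {"slide": [0, 0, 0], "roll": 0, "fingers": 0.7},
    {"slide": [0, 0, 0], "roll": 0, "fingers": 0.85},
    {"slide": [0, 0, 0], "roll": 0, "fingers": 0.85},
    {"slide": [0, 0, 0.3], "roll": 0, "fingers": 0.85},
    {"slide": [0, 0, 0.8], "roll": 0, "fingers": 0.85},
    {"slide": [0, 0, 1], "roll": 0, "fingers": 0.85},
    {"slide": [0, 0, 1], "roll": 0, "fingers": 0.85},
    {"slide": [0, 0, 1], "roll": 0, "fingers": 0.5},
    {"slide": [-0.2, -0.9, 0.3], "roll": 0, "fingers": 0.2},
    {"slide": [-0.2, -0.9, 0], "roll": 0, "fingers": 0},
    {"slide": [-0.2, -0.9, 0], "roll": 0, "fingers": 0}
  ]
}}

```text
clock: 8.58
ee_pos: [0.5676, -0.0682, 0.2261]
tcp_rot: [-3.108, 0.455, -0.005]
force: [0.6, 0.5, -0.9]
opening: 0.0246
grip_force: 0.0
```

{"method": "servo_tool", "body": {
  "motion": [
    {"slide": [-0.2, -0.9, 0], "roll": 0, "fingers": 0},
    {"slide": [-0.2, -0.9, 0], "roll": 0, "fingers": 0},
    {"slide": [-0.2, -0.9, 0], "roll": 0, "fingers": 0}
  ]
}}

```text
clock: 8.83
ee_pos: [0.5487, -0.1499, 0.2249]
tcp_rot: [3.108, -0.457, 0.001]
force: [0.1, -0.5, 0.0]
opening: 0.0001
grip_force: 0.0
```

Run:
```python
from h import *
a=read_camera("top")[:,:,::-1];b=read_camera("scene")[:,:,::-1]; cv2.imwrite("pics/t3.png",a); cv2.imwrite("pics/s3.png",b)
a=cv2.resize(a[115:250,330:420],(400,600),interpolation=2);b=cv2.resize(b[145:265,320:400],(400,600),interpolation=2)
cv2.imwrite("pics/c3.png",np.hstack([a,b]))
```

```text
(no output)
```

View pics/c3.png

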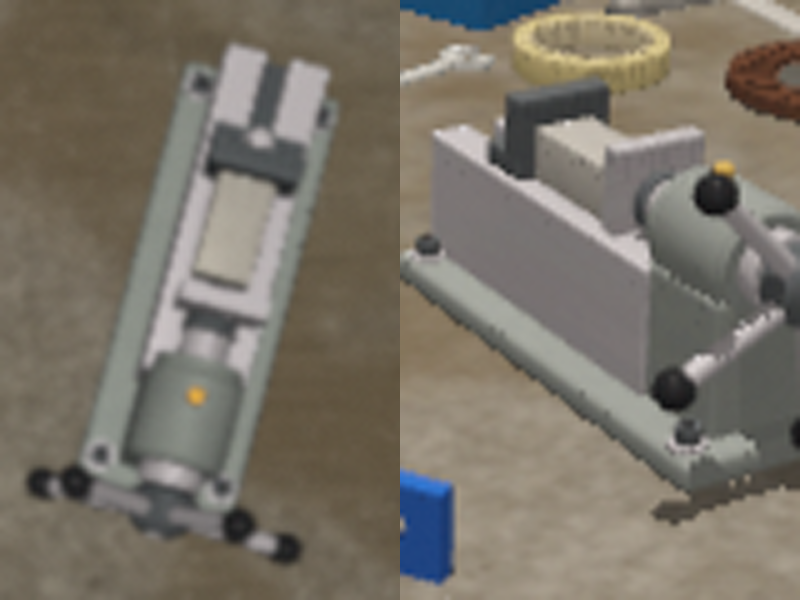

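The packing stands upright, square and centred between the ram and the block, with clearance on both sides. Next I'll move above the wheel, between the two upper spokes.

{"method": "servo_tool", "body": {
  "motion": [
    {"slide": [-0.3, 0.8, 0], "roll": 0, "fingers": 0},
    {"slide": [-0.3, 0.9, 0], "roll": 0, "fingers": 0},
    {"slide": [-0.3, 0.9, 0], "roll": 0, "fingers": 0},
    {"slide": [-0.3, 0.9, 0], "roll": 0, "fingers": 0},
    {"slide": [-0.3, 0.9, 0], "roll": 0, "fingers": 0},
    {"slide": [-0.3, 0.9, 0], "roll": 0, "fingers": 0},
    {"slide": [-0.3, 0.8, 0], "roll": 0, "fingers": 0},
    {"slide": [-0.3, 0.6, 0], "roll": 0, "fingers": 0},
    {"slide": [0, 0, 0], "roll": 0, "fingers": 0},
    {"slide": [0, 0, 0], "roll": 0, "fingers": 0}
  ]
}}

```text
clock: 9.77
ee_pos: [0.4769, 0.0536, 0.2247]
tcp_rot: [-3.109, 0.453, -0.001]
force: [0.4, -0.5, -0.0]
opening: 0.0002
grip_force: 0.0
```

```bash
cat > w.py <<'E'
from h import *
s=robot.state();q=np.load("q.npy");print("clamp mm",np.round(w2cl(q,s["ee_pos"])*1000,1),"F",np.round(s["force"],1))
R=np.array([[np.cos(q[2]),np.sin(q[2])],[-np.sin(q[2]),np.cos(q[2])]]);print("Fclamp",R@s["force"][:2],s["clock"])
E
python3 w.py
```

```text
clamp mm [-145.6    6.2  224.7] F [ 0.4 -0.5 -0. ]
Fclamp [ 0.52401255 -0.32054875] 9.7667
```

{"method": "servo_tool", "body": {
  "motion": [
    {"slide": [0, 0, -0.8], "roll": 0, "fingers": 0},
    {"slide": [0, 0, -0.9], "roll": 0, "fingers": 0},
    {"slide": [0, 0, -0.8], "roll": 0, "fingers": 0},
    {"slide": [0, 0, -0.5], "roll": 0, "fingers": 0},
    {"slide": [-0.057, -0.19, 0], "roll": 0, "fingers": 0},
    {"slide": [-0.057, -0.19, 0], "roll": 0, "fingers": 0},
    {"slide": [-0.057, -0.19, 0], "roll": 0, "fingers": 0}
  ]
}}

```text
clock: 10.35
ee_pos: [0.4728, 0.0345, 0.1351]
tcp_rot: [-3.107, 0.459, -0.003]
force: [0.6, 4.4, -2.0]
opening: -0.0001
grip_force: 2.0
```

{"method": "servo_tool", "body": {
  "motion": [
    {"slide": [-0.057, -0.19, 0], "roll": 0, "fingers": 0},
    {"slide": [-0.057, -0.19, 0], "roll": 0, "fingers": 0},
    {"slide": [0, 0, 0], "roll": 0, "fingers": 0}
  ]
}}

```text
clock: 10.6
ee_pos: [0.4689, 0.0224, 0.135]
tcp_rot: [3.108, -0.46, 0.003]
force: [0.5, 0.7, 0.2]
opening: 0.0002
grip_force: 0.4
```

```bash
cat >> w.py <<'E'
b=read_camera("scene")[:,:,::-1]; cv2.imwrite("pics/w.png",b)
g=b[130:260,340:450].max(2)
m=((g<55)*255).astype(np.uint8)
for c in cv2.findContours(m,0,2)[0]:
    if cv2.contourArea(c)>15: 
        (u,v),r=cv2.minEnclosingCircle(c); u+=340;v+=130
        # intersect ray with the wheel plane x=-.145
        o,d=ray("scene",u,v); n=np.array([np.cos(q[2]),np.sin(q[2]),0]); p0=cl2w(q,[-.145,0,.09])[0]
        P=w2cl(q,o+d*(n@(p0-o))/(n@d)); y,z=P[1],P[2]-.09
        if r<12: print((round(u),round(v),round(r,1)),"rad mm",round(np.hypot(y,z)*1e3),"ang",round(np.degrees(np.arctan2(-y,z)),1))
E
python3 w.py
```

```text
clamp mm [-144.3  -26.   135. ] F [0.5 0.7 0.2]
Fclamp [0.24903686 0.85506823] 10.6
(395, 234, 4.2) rad mm 70 ang -172.2
(372, 216, 4.0) rad mm 71 ang -100.9
(424, 209, 3.7) rad mm 70 ang 115.6
(389, 177, 4.2) rad mm 71 ang -29.7
(422, 172, 6.7) rad mm 74 ang 38.0
```

The ball positions give the wheel at about 43°, and the pushing works. Next spoke, now at -29°.

{"method": "servo_tool", "body": {
  "motion": [
    {"slide": [0, 0, 0.8], "roll": 0, "fingers": 0},
    {"slide": [0, 0, 0.8], "roll": 0, "fingers": 0},
    {"slide": [0.22, 0.735, 0], "roll": 0, "fingers": 0},
    {"slide": [0.22, 0.735, 0], "roll": 0, "fingers": 0},
    {"slide": [0.22, 0.735, 0], "roll": 0, "fingers": 0},
    {"slide": [0.22, 0.735, 0], "roll": 0, "fingers": 0},
    {"slide": [0, 0, 0], "roll": 0, "fingers": 0},
    {"slide": [0, 0, -0.8], "roll": 0, "fingers": 0},
    {"slide": [0, 0, -0.8], "roll": 0, "fingers": 0},
    {"slide": [0, 0, 0], "roll": 0, "fingers": 0}
  ]
}}

```text
clock: 11.48
ee_pos: [0.4921, 0.1103, 0.1309]
tcp_rot: [3.104, -0.457, -0.009]
force: [-0.9, -1.0, -0.1]
opening: -0.0002
grip_force: 0.0
```

{"method": "servo_tool", "body": {
  "motion": [
    {"slide": [-0.115, -0.383, 0], "roll": 0, "fingers": 0},
    {"slide": [-0.115, -0.383, 0], "roll": 0, "fingers": 0},
    {"slide": [-0.115, -0.383, 0], "roll": 0, "fingers": 0},
    {"slide": [-0.115, -0.383, 0], "roll": 0, "fingers": 0}
  ]
}}

```text
clock: 11.82
ee_pos: [0.4828, 0.0656, 0.1363]
tcp_rot: [-3.106, 0.457, -0.007]
force: [1.4, 3.2, 2.2]
opening: 0.0004
grip_force: 1.7
```

{"method": "servo_tool", "body": {
  "motion": [
    {"slide": [-0.115, -0.383, 0], "roll": 0, "fingers": 0},
    {"slide": [-0.115, -0.383, 0], "roll": 0, "fingers": 0},
    {"slide": [-0.115, -0.383, 0], "roll": 0, "fingers": 0}
  ]
}}

```text
clock: 12.07
ee_pos: [0.4702, 0.0306, 0.1342]
tcp_rot: [-3.108, 0.458, 0.0]
force: [3.5, 6.7, -4.9]
opening: 0.0004
grip_force: 3.2
```

```bash
python3 w.py
```

```text
clamp mm [-145.4  -17.8  134.2] F [ 3.5  6.7 -4.9]
Fclamp [1.45861195 7.42461847] 12.0667
(399, 233, 4.2) rad mm 70 ang -179.9
(373, 220, 4.1) rad mm 71 ang -108.5
(426, 205, 3.6) rad mm 70 ang 107.5
(386, 180, 3.8) rad mm 71 ang -37.5
(419, 171, 5.2) rad mm 72 ang 32.2
```

{"method": "servo_tool", "body": {
  "motion": [
    {"slide": [-0.057, -0.19, 0], "roll": 0, "fingers": 0},
    {"slide": [-0.04, -0.13, 0], "roll": 0, "fingers": 0},
    {"slide": [0, 0, 0], "roll": 0, "fingers": 0},
    {"slide": [0, 0, 0.8], "roll": 0, "fingers": 0},
    {"slide": [0, 0, 0.8], "roll": 0, "fingers": 0},
    {"slide": [0.22, 0.735, 0], "roll": 0, "fingers": 0},
    {"slide": [0.22, 0.735, 0], "roll": 0, "fingers": 0},
    {"slide": [0.22, 0.735, 0], "roll": 0, "fingers": 0},
    {"slide": [0.22, 0.735, 0], "roll": 0, "fingers": 0},
    {"slide": [0, 0, 0], "roll": 0, "fingers": 0},
    {"slide": [0, 0, -0.8], "roll": 0, "fingers": 0},
    {"slide": [0, 0, -0.8], "roll": 0, "fingers": 0}
  ]
}}

```text
clock: 13.12
ee_pos: [0.4952, 0.11, 0.1343]
tcp_rot: [3.108, -0.456, 0.004]
force: [-0.3, -0.3, -0.4]
opening: 0.0003
grip_force: 0.0
```

{"method": "servo_tool", "body": {
  "motion": [
    {"slide": [0, 0, 0], "roll": 0, "fingers": 0},
    {"slide": [-0.115, -0.383, 0], "roll": 0, "fingers": 0},
    {"slide": [-0.115, -0.383, 0], "roll": 0, "fingers": 0},
    {"slide": [-0.115, -0.383, 0], "roll": 0, "fingers": 0}
  ]
}}

```text
clock: 13.45
ee_pos: [0.4856, 0.076, 0.1362]
tcp_rot: [-3.106, 0.456, -0.006]
force: [1.2, 3.9, 4.0]
opening: 0.0001
grip_force: 2.0
```

{"method": "servo_tool", "body": {
  "motion": [
    {"slide": [-0.086, -0.287, 0], "roll": 0, "fingers": 0},
    {"slide": [-0.057, -0.19, 0], "roll": 0, "fingers": 0}
  ]
}}

```text
clock: 13.62
ee_pos: [0.4802, 0.0595, 0.1354]
tcp_rot: [3.108, -0.46, 0.004]
force: [1.7, 1.9, 1.4]
opening: -0.0001
grip_force: 1.2
```

```bash
python3 w.py
```

```text
clamp mm [-144.1   12.9  135.4] F [1.7 1.9 1.4]
Fclamp [1.05232148 2.30682003] 13.6167
(379, 230, 4.5) rad mm 72 ang -135.4
(411, 226, 4.2) rad mm 69 ang 153.4
(376, 194, 4.5) rad mm 71 ang -63.4
(428, 190, 3.9) rad mm 69 ang 79.8
```

{"method": "servo_tool", "body": {
  "motion": [
    {"slide": [-0.057, -0.19, 0], "roll": 0, "fingers": 0},
    {"slide": [-0.057, -0.19, 0], "roll": 0, "fingers": 0},
    {"slide": [-0.057, -0.19, 0], "roll": 0, "fingers": 0}
  ]
}}

```text
clock: 13.92
ee_pos: [0.4742, 0.0442, 0.1339]
tcp_rot: [-3.108, 0.457, 0.001]
force: [2.1, 4.1, -0.6]
opening: 0.0002
grip_force: 1.5
```

{"method": "servo_tool", "body": {
  "motion": [
    {"slide": [-0.057, -0.19, 0], "roll": 0, "fingers": 0},
    {"slide": [-0.057, -0.19, 0], "roll": 0, "fingers": 0}
  ]
}}

```text
clock: 14.08
ee_pos: [0.4705, 0.0328, 0.1339]
tcp_rot: [-3.108, 0.457, 0.002]
force: [1.4, 3.6, -1.5]
opening: -0.0002
grip_force: 1.8
```

{"method": "servo_tool", "body": {
  "motion": [
    {"slide": [-0.057, -0.19, 0], "roll": 0, "fingers": 0},
    {"slide": [-0.02, -0.07, 0], "roll": 0, "fingers": 0}
  ]
}}

```text
clock: 14.25
ee_pos: [0.4679, 0.0243, 0.1337]
tcp_rot: [3.108, -0.458, -0.002]
force: [0.8, 4.1, -1.5]
opening: 0.0001
grip_force: 1.4
```

```bash
python3 w.py
```

```text
clamp mm [-145.8  -24.4  133.7] F [ 0.8  4.1 -1.5]
Fclamp [-0.40068946  4.20300674] 14.25
(396, 234, 4.2) rad mm 70 ang -173.6
(372, 216, 4.0) rad mm 71 ang -102.0
(425, 208, 3.7) rad mm 70 ang 113.9
(388, 178, 3.8) rad mm 71 ang -30.7
(422, 173, 4.0) rad mm 72 ang 41.4
```

{"method": "servo_tool", "body": {
  "motion": [
    {"slide": [0, 0, 0.8], "roll": 0, "fingers": 0},
    {"slide": [0, 0, 0.8], "roll": 0, "fingers": 0},
    {"slide": [0.22, 0.735, 0], "roll": 0, "fingers": 0},
    {"slide": [0.22, 0.735, 0], "roll": 0, "fingers": 0},
    {"slide": [0.22, 0.735, 0], "roll": 0, "fingers": 0},
    {"slide": [0.22, 0.735, 0], "roll": 0, "fingers": 0},
    {"slide": [0, 0, 0], "roll": 0, "fingers": 0},
    {"slide": [0, 0, -0.8], "roll": 0, "fingers": 0},
    {"slide": [0, 0, -0.8], "roll": 0, "fingers": 0},
    {"slide": [0, 0, 0], "roll": 0, "fingers": 0},
    {"slide": [-0.057, -0.19, 0], "roll": 0, "fingers": 0},
    {"slide": [-0.057, -0.19, 0], "roll": 0, "fingers": 0}
  ]
}}

```text
clock: 15.3
ee_pos: [0.4921, 0.1015, 0.135]
tcp_rot: [-3.108, 0.457, -0.001]
force: [0.5, 5.6, 4.3]
opening: 0.0002
grip_force: 3.1
```

{"method": "servo_tool", "body": {
  "motion": [
    {"slide": [-0.057, -0.19, 0], "roll": 0, "fingers": 0},
    {"slide": [-0.057, -0.19, 0], "roll": 0, "fingers": 0}
  ]
}}

```text
clock: 15.47
ee_pos: [0.4905, 0.0915, 0.1365]
tcp_rot: [-3.105, 0.456, -0.008]
force: [1.6, 4.0, 4.2]
opening: -0.0002
grip_force: 2.3
```

{"method": "servo_tool", "body": {
  "motion": [
    {"slide": [-0.038, -0.127, 0], "roll": 0, "fingers": 0},
    {"slide": [-0.038, -0.127, 0], "roll": 0, "fingers": 0}
  ]
}}

```text
clock: 15.63
ee_pos: [0.4874, 0.0827, 0.1357]
tcp_rot: [-3.107, 0.458, -0.005]
force: [0.7, 3.2, 2.6]
opening: 0.0001
grip_force: 1.6
```

{"method": "servo_tool", "body": {
  "motion": [
    {"slide": [-0.038, -0.127, 0], "roll": 0, "fingers": 0},
    {"slide": [-0.038, -0.127, 0], "roll": 0, "fingers": 0}
  ]
}}

```text
clock: 15.8
ee_pos: [0.484, 0.0748, 0.1346]
tcp_rot: [-3.108, 0.458, -0.001]
force: [1.6, 2.5, 2.1]
opening: -0.0001
grip_force: 1.4
```

```bash
python3 w.py
```

```text
clamp mm [-144.8   28.5  134.6] F [1.6 2.5 2.1]
Fclamp [0.82795254 2.90658651] 15.8
(384, 232, 4.2) rad mm 70 ang -147.1
(416, 221, 3.6) rad mm 70 ang 140.0
(374, 202, 4.3) rad mm 71 ang -76.1
(428, 184, 3.8) rad mm 71 ang 66.4
```

{"method": "servo_tool", "body": {
  "motion": [
    {"slide": [-0.038, -0.127, 0], "roll": 0, "fingers": 0},
    {"slide": [-0.038, -0.127, 0], "roll": 0, "fingers": 0}
  ]
}}

```text
clock: 16.02
ee_pos: [0.4812, 0.0674, 0.134]
tcp_rot: [3.108, -0.457, -0.001]
force: [1.5, 2.4, 2.0]
opening: -0.0005
grip_force: 1.2
```

{"method": "servo_tool", "body": {
  "motion": [
    {"slide": [-0.038, -0.127, 0], "roll": 0, "fingers": 0},
    {"slide": [-0.038, -0.127, 0], "roll": 0, "fingers": 0}
  ]
}}

```text
clock: 16.18
ee_pos: [0.4788, 0.0596, 0.1339]
tcp_rot: [3.108, -0.457, -0.001]
force: [1.0, 1.1, 1.5]
opening: 0.0
grip_force: 1.1
```

{"method": "servo_tool", "body": {
  "motion": [
    {"slide": [-0.038, -0.127, 0], "roll": 0, "fingers": 0},
    {"slide": [-0.038, -0.127, 0], "roll": 0, "fingers": 0}
  ]
}}

```text
clock: 16.35
ee_pos: [0.4764, 0.0519, 0.1337]
tcp_rot: [3.108, -0.457, -0.001]
force: [1.1, 2.7, -2.3]
opening: -0.0
grip_force: 1.3
```

{"method": "servo_tool", "body": {
  "motion": [
    {"slide": [-0.038, -0.127, 0], "roll": 0, "fingers": 0},
    {"slide": [-0.038, -0.127, 0], "roll": 0, "fingers": 0}
  ]
}}

```text
clock: 16.52
ee_pos: [0.474, 0.0446, 0.1338]
tcp_rot: [-3.108, 0.457, 0.002]
force: [1.2, 2.6, -2.1]
opening: -0.0002
grip_force: 1.3
```

```bash
python3 w.py
```

```text
clamp mm [-145.7   -3.3  133.8] F [ 1.2  2.6 -2.1]
Fclamp [0.36537779 2.84175864] 16.5167
(405, 230, 4.1) rad mm 69 ang 167.0
(376, 226, 4.7) rad mm 72 ang -122.4
(428, 198, 3.7) rad mm 69 ang 93.8
(380, 187, 4.0) rad mm 71 ang -50.2
```

Run:
```python
from h import *
a=read_camera("top")[:,:,::-1];b=cv2.imread("pics/w.png")
b0=cv2.imread("pics/s3.png")
f=lambda i:cv2.resize(i[160:220,335:395],(400,400),interpolation=2)
cv2.imwrite("pics/c4.png",np.hstack([f(b0),f(b)]))
```

```text
(no output)
```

View pics/c4.png

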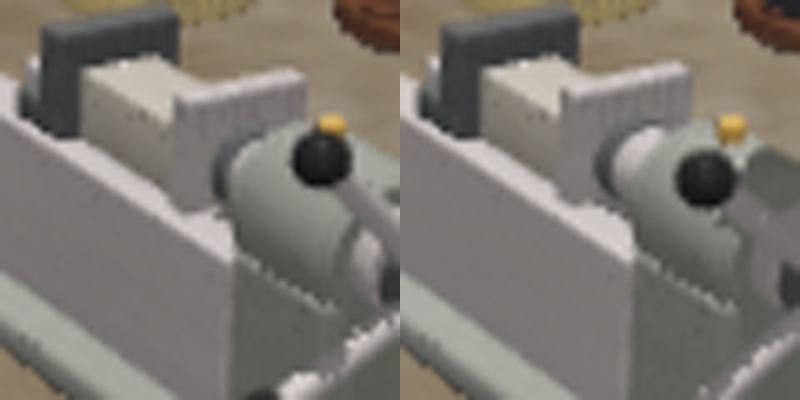

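The ram has met the packing and pushed it close to the block, and it still stands upright. I'll keep going.

{"method": "servo_tool", "body": {
  "motion": [
    {"slide": [-0.038, -0.127, 0], "roll": 0, "fingers": 0},
    {"slide": [-0.038, -0.127, 0], "roll": 0, "fingers": 0}
  ]
}}

```text
clock: 16.78
ee_pos: [0.4724, 0.0375, 0.1342]
tcp_rot: [-3.108, 0.456, -0.0]
force: [0.9, 2.7, 0.3]
opening: 0.0001
grip_force: 1.3
```

{"method": "servo_tool", "body": {
  "motion": [
    {"slide": [-0.038, -0.127, 0], "roll": 0, "fingers": 0},
    {"slide": [-0.038, -0.127, 0], "roll": 0, "fingers": 0}
  ]
}}

```text
clock: 16.95
ee_pos: [0.47, 0.0296, 0.134]
tcp_rot: [-3.108, 0.457, -0.0]
force: [1.1, 4.2, -2.3]
opening: -0.0001
grip_force: 2.3
```

{"method": "servo_tool", "body": {
  "motion": [
    {"slide": [-0.038, -0.127, 0], "roll": 0, "fingers": 0},
    {"slide": [-0.038, -0.127, 0], "roll": 0, "fingers": 0}
  ]
}}

```text
clock: 17.12
ee_pos: [0.4676, 0.0218, 0.1341]
tcp_rot: [-3.108, 0.457, 0.0]
force: [0.7, 3.8, -2.1]
opening: 0.0002
grip_force: 1.6
```

```bash
python3 w.py
```

```text
clamp mm [-145.3  -27.   134.1] F [ 0.7  3.8 -2.1]
Fclamp [-0.43438619  3.85598602] 17.1167
(395, 234, 4.2) rad mm 70 ang -171.4
(372, 216, 4.2) rad mm 71 ang -100.4
(424, 210, 3.7) rad mm 71 ang 116.1
(390, 177, 4.0) rad mm 70 ang -28.9
(423, 174, 3.7) rad mm 71 ang 43.8
```

{"method": "servo_tool", "body": {
  "motion": [
    {"slide": [0, 0, 0.8], "roll": 0, "fingers": 0},
    {"slide": [0, 0, 0.8], "roll": 0, "fingers": 0},
    {"slide": [0.22, 0.735, 0], "roll": 0, "fingers": 0},
    {"slide": [0.22, 0.735, 0], "roll": 0, "fingers": 0},
    {"slide": [0.22, 0.735, 0], "roll": 0, "fingers": 0},
    {"slide": [0.22, 0.735, 0], "roll": 0, "fingers": 0},
    {"slide": [0, 0, 0], "roll": 0, "fingers": 0},
    {"slide": [0, 0, -0.8], "roll": 0, "fingers": 0},
    {"slide": [0, 0, -0.8], "roll": 0, "fingers": 0},
    {"slide": [0, 0, 0], "roll": 0, "fingers": 0},
    {"slide": [-0.057, -0.19, 0], "roll": 0, "fingers": 0},
    {"slide": [-0.057, -0.19, 0], "roll": 0, "fingers": 0}
  ]
}}

```text
clock: 18.17
ee_pos: [0.4912, 0.0983, 0.1351]
tcp_rot: [-3.108, 0.457, -0.001]
force: [0.4, 5.3, 4.8]
opening: 0.0001
grip_force: 2.8
```

{"method": "servo_tool", "body": {
  "motion": [
    {"slide": [-0.038, -0.127, 0], "roll": 0, "fingers": 0},
    {"slide": [-0.038, -0.127, 0], "roll": 0, "fingers": 0}
  ]
}}

```text
clock: 18.33
ee_pos: [0.4907, 0.0926, 0.1365]
tcp_rot: [-3.104, 0.456, -0.008]
force: [0.8, 7.8, 7.0]
opening: -0.0002
grip_force: 3.9
```

{"method": "servo_tool", "body": {
  "motion": [
    {"slide": [-0.038, -0.127, 0], "roll": 0, "fingers": 0},
    {"slide": [-0.038, -0.127, 0], "roll": 0, "fingers": 0}
  ]
}}

```text
clock: 18.5
ee_pos: [0.4896, 0.086, 0.1372]
tcp_rot: [-3.103, 0.455, -0.012]
force: [2.8, 8.7, 8.0]
opening: -0.0002
grip_force: 4.6
```

{"method": "servo_tool", "body": {
  "motion": [
    {"slide": [-0.038, -0.127, 0], "roll": 0, "fingers": 0},
    {"slide": [-0.038, -0.127, 0], "roll": 0, "fingers": 0}
  ]
}}

```text
clock: 18.67
ee_pos: [0.488, 0.0788, 0.1375]
tcp_rot: [-3.102, 0.454, -0.014]
force: [3.6, 9.5, 9.5]
opening: 0.0001
grip_force: 5.3
```

```bash
python3 w.py
```

```text
clamp mm [-142.2   33.6  137.5] F [3.6 9.5 9.5]
Fclamp [ 0.69834894 10.11021036] 18.6667
(386, 233, 4.2) rad mm 70 ang -151.6
(418, 219, 3.6) rad mm 69 ang 135.7
(373, 204, 4.3) rad mm 71 ang -80.6
(426, 182, 4.0) rad mm 69 ang 62.4
```

{"method": "servo_tool", "body": {
  "motion": [
    {"slide": [-0.038, -0.127, 0], "roll": 0, "fingers": 0},
    {"slide": [0, 0, 0], "roll": 0, "fingers": 0}
  ]
}}

```text
clock: 18.88
ee_pos: [0.487, 0.0745, 0.1375]
tcp_rot: [-3.102, 0.455, -0.014]
force: [3.6, 8.4, 7.3]
opening: 0.0002
grip_force: 4.4
```

{"method": "servo_tool", "body": {
  "motion": [
    {"slide": [-0.038, -0.127, 0], "roll": 0, "fingers": 0},
    {"slide": [0, 0, 0], "roll": 0, "fingers": 0}
  ]
}}

```text
clock: 19.05
ee_pos: [0.4861, 0.0709, 0.1376]
tcp_rot: [-3.102, 0.455, -0.015]
force: [3.5, 8.1, 6.9]
opening: 0.0
grip_force: 4.8
```

{"method": "servo_tool", "body": {
  "motion": [
    {"slide": [-0.038, -0.127, 0], "roll": 0, "fingers": 0},
    {"slide": [0, 0, 0], "roll": 0, "fingers": 0}
  ]
}}

```text
clock: 19.22
ee_pos: [0.4851, 0.0673, 0.1377]
tcp_rot: [-3.102, 0.455, -0.016]
force: [4.8, 9.1, 7.4]
opening: -0.0002
grip_force: 5.1
```

```bash
python3 w.py
```

```text
clamp mm [-141.6   21.7  137.7] F [4.8 9.1 7.4]
Fclamp [ 1.95398684 10.09546699] 19.2167
(382, 231, 4.9) rad mm 70 ang -140.1
(414, 224, 4.1) rad mm 70 ang 146.2
(374, 198, 4.3) rad mm 71 ang -71.0
(428, 186, 3.8) rad mm 69 ang 71.9
```

{"method": "servo_tool", "body": {
  "motion": [
    {"slide": [-0.038, -0.127, 0], "roll": 0, "fingers": 0},
    {"slide": [-0.038, -0.127, 0], "roll": 0, "fingers": 0}
  ]
}}

```text
clock: 19.43
ee_pos: [0.4833, 0.061, 0.138]
tcp_rot: [-3.101, 0.453, -0.017]
force: [3.2, 12.0, 10.1]
opening: -0.0005
grip_force: 6.7
```

{"method": "servo_tool", "body": {
  "motion": [
    {"slide": [-0.038, -0.127, 0], "roll": 0, "fingers": 0},
    {"slide": [-0.038, -0.127, 0], "roll": 0, "fingers": 0}
  ]
}}

```text
clock: 19.6
ee_pos: [0.4811, 0.0535, 0.1379]
tcp_rot: [-3.101, 0.452, -0.017]
force: [4.6, 13.5, 4.4]
opening: -0.0003
grip_force: 7.4
```

{"method": "servo_tool", "body": {
  "motion": [
    {"slide": [-0.038, -0.127, 0], "roll": 0, "fingers": 0},
    {"slide": [0, 0, 0], "roll": 0, "fingers": 0}
  ]
}}

```text
clock: 19.77
ee_pos: [0.4797, 0.0492, 0.1374]
tcp_rot: [-3.101, 0.454, -0.017]
force: [6.0, 13.4, 3.7]
opening: -0.0001
grip_force: 6.6
```

```bash
python3 w.py
```

```text
clamp mm [-141.6    2.8  137.4] F [ 6.  13.4  3.7]
Fclamp [ 1.88489483 14.53548505] 19.7667
(408, 228, 4.2) rad mm 70 ang 160.6
(377, 228, 4.7) rad mm 72 ang -126.6
(428, 194, 3.8) rad mm 69 ang 87.5
(378, 190, 4.3) rad mm 71 ang -56.3
(411, 168, 5.1) rad mm 73 ang 14.1
```

{"method": "servo_tool", "body": {
  "motion": [
    {"slide": [-0.038, -0.127, 0], "roll": 0, "fingers": 0},
    {"slide": [-0.038, -0.127, 0], "roll": 0, "fingers": 0}
  ]
}}

```text
clock: 19.98
ee_pos: [0.478, 0.0436, 0.1369]
tcp_rot: [-3.099, 0.45, -0.018]
force: [11.6, 20.0, -14.8]
opening: 0.0003
grip_force: 11.1
```

{"method": "servo_tool", "body": {
  "motion": [
    {"slide": [-0.038, -0.127, 0], "roll": 0, "fingers": 0},
    {"slide": [0, 0, 0], "roll": 0, "fingers": 0}
  ]
}}

```text
clock: 20.15
ee_pos: [0.4765, 0.0401, 0.1363]
tcp_rot: [-3.098, 0.45, -0.017]
force: [10.7, 19.1, -12.0]
opening: -0.0005
grip_force: 10.3
```

```bash
python3 w.py
python3 - <<'E'
from h import *
f=lambda i:cv2.resize(i[160:220,335:395],(400,400),interpolation=2)
cv2.imwrite("pics/c5.png",f(cv2.imread("pics/w.png")))
E
```

```text
clamp mm [-142.1   -6.8  136.3] F [ 10.7  19.1 -12. ]
Fclamp [ 4.7375286 21.3939534] 20.15
(404, 230, 4.2) rad mm 69 ang 169.3
(375, 225, 4.5) rad mm 72 ang -120.1
(428, 199, 3.7) rad mm 69 ang 95.7
(381, 186, 4.0) rad mm 70 ang -48.1
(414, 169, 5.5) rad mm 71 ang 20.5
```

View pics/c5.png

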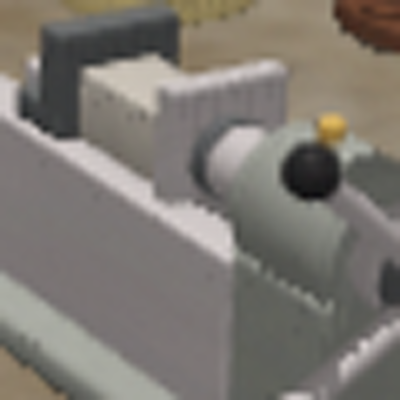

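The packing stands upright and square between the ram and the block, and the block sits against the stop. The wheel has gone stiff at over 20 N, which is past tight. I'll back off and check.

{"method": "servo_tool", "body": {
  "motion": [
    {"slide": [0.057, 0.19, 0], "roll": 0, "fingers": 0},
    {"slide": [0.057, 0.19, 0], "roll": 0, "fingers": 0},
    {"slide": [0, 0, 0.6], "roll": 0, "fingers": 0},
    {"slide": [0, 0, 0.9], "roll": 0, "fingers": 0},
    {"slide": [0, 0, 1], "roll": 0, "fingers": 0},
    {"slide": [0, 0, 1], "roll": 0, "fingers": 0},
    {"slide": [0, -0.8, 0], "roll": 0, "fingers": 0},
    {"slide": [0, -0.9, 0], "roll": 0, "fingers": 0},
    {"slide": [0, -0.9, 0], "roll": 0, "fingers": 0},
    {"slide": [0, -0.9, 0], "roll": 0, "fingers": 0},
    {"slide": [0, -0.5, 0], "roll": 0, "fingers": 0},
    {"slide": [0, 0, 0], "roll": 0, "fingers": 0}
  ]
}}

```text
clock: 21.2
ee_pos: [0.4743, -0.0798, 0.2402]
tcp_rot: [3.104, -0.468, 0.002]
force: [-0.2, 0.3, 0.1]
opening: -0.0004
grip_force: 0.0
```

```bash
python3 w.py; python3 -c "
from h import *
robot.finish_job()"
```

```text
clamp mm [-109.8 -122.4  240.2] F [-0.2  0.3  0.1]
Fclamp [-0.31694068  0.24345915] 21.2
(392, 234, 4.0) rad mm 70 ang -164.2
(422, 213, 4.4) rad mm 70 ang 123.2
(372, 212, 4.1) rad mm 71 ang -93.4
(424, 177, 4.1) rad mm 70 ang 50.1
(393, 174, 4.2) rad mm 71 ang -21.4
the job is handed in; nothing more can be done
```

I handed the job in, but I can't confirm the block is still clamped. The 10 mm packing is in place, upright and centred, and the wheel was turned until it was stiff (over 20 N, at about 311°). The last picture, taken as I handed in, shows the spokes about 44° back or 27° forward of there. The wheel may therefore have shifted as I backed off, and I handed in without reading that check first.

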